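Fit a fresh filter cartridge to the bench fume extractor

TASK

Take the fresh filter cartridge out of the low parts tray and fit it on the solder-fume extractor: feel its two lugs into the slots of the inlet collar, push it down against the sprung sealing ring, and twist it clockwise (seen from above) to the stop so that it springs up into its catch and stays locked, upright, when you let go. Do it by feel and never force it, and leave the other things on the bench where they are.

Things in the scene. Friction and masses are not known exactly. Their poses are not given: they have to be found in the camera images.
- cartridge_grip (a point): White round filter cartridge, 98 mm tall, 0.18 to 0.32 kg, standing upright in the low tray. Point on its axis inside the grip bar on its top, 84 mm above its underside; z up. Grip bar: 60 mm long (x), 14 mm thick (y), 61 to 98 mm above the underside. Below it the body, 90 mm across; a flange 94 mm across, 17.5 to 22.5 mm up; below that the 60 mm spigot, foot tapered to 56 mm.
- cartridge_lugs (a point): Point on the cartridge's axis level with its two lugs, 6.5 mm above its underside, axes as at the grip. The lugs stick out of the spigot at +x and -x, in line with the grip bar: each 12 mm wide, 5 mm thick (4 to 9 mm above the underside), reaching 37 mm from the axis. They are alike: either fits either slot.
- extractor: Solder-fume extractor, a grey metal box 220 (x) x 190 (y) mm, its top 120 mm above the bench; origin on the bench under its middle, z up, front panel with switch and dial at -x. On its top in the middle is the inlet: an aluminium bayonet collar with a black sealing ring around it. It stands firm.
- port (a point): Centre of the collar's top face, 136 mm above the bench, axes as the extractor's. The bore is 63 mm wide (1.5 mm side play). Two slots, 16 mm wide, reaching 40 mm from the axis, half a turn apart, lie near this x axis, but the collar was clamped by hand: the pair may be turned up to 17 degrees either way, which this reading does not tell. A lug has about 4 degrees to spare either way in its slot.
- slots (a point): Point on the collar's axis 4 mm below its top face, where the cartridge's underside stands while its lugs miss the slots and rest on the collar. Lugs over the slots drop freely 4.5 mm deeper, until the flange meets the sealing ring.
- ledge (a point): Point on the collar's axis 15 mm below its top face: push the cartridge's underside below it, so that the lugs pass under the ledge and can turn. At 17.5 mm the flange sits hard on the collar. Lugs turn clockwise seen from above, 50 degrees from mid-slot to mid-catch, to a hard stop about 4 degrees on; the other way is a wall. Turning under the push takes about 0.3 N m, rising steeply at the stop.
- catch (a point): Point on the collar's axis 12.5 mm below its top face, where the cartridge's underside stands when locked. At the catch the ledge is recessed 2.5 mm, about 4 degrees wider than the lug either side: let go there and the spring lifts the lugs into it, and they can turn no more. Let go elsewhere under the ledge it is not locked.
- sealring (a joint): Black sprung sealing ring around the collar, 81 to 94 mm across: how far it is pressed down (m). 0 = 9 mm proud of the collar's top face, 0.009 = level with it. It pushes up with about 6.6 N at first touch, 16 N at 0.0065 (lugs just clear the ledge), 20 N at 0.009; about 0.004 when the cartridge is locked.
- tray_center (a point): Centre of the inner floor (3 mm above the bench) of the low red plastic parts tray, 226 mm (along x) by 136 mm (along y), 28 mm high, that holds the cartridge in one end and the cap in the other.
- cap: Black transit cap, a plain disc 80 mm in diameter and 12 mm high, without lugs or grip, lying in the tray beside the cartridge. Leave alone; origin under its centre.
- tweezers: Dark steel tweezers, 128 mm long, lying flat on top of the extractor behind the collar. Leave alone; origin under their middle.
- spool_a: Solder spool, 54 mm in diameter, 50 mm high, standing at the back. Leave alone.
- spool_b: Second solder spool, the same. Leave alone.
- flux: Amber flux bottle, 34 mm in diameter, 85 mm high, standing at the back. Leave alone.
- board: Green circuit board, 75 x 55 mm, lying flat at the right. Leave alone.
- marker: White marker pen, 120 mm long, 15 mm thick, lying between the tray and the extractor. Leave alone.
- driver: Screwdriver, 170 mm long, lying at the left. Leave alone.
Not all that is in view belongs to the job. Of the things that look like the part that bears cartridge_grip, the smallest one is meant.

How it is judged:
On the way, in this order (a step that is already met when the one before it is completed fails the run):
1. the cartridge is lifted clear of the tray (height (world z) of cartridge_grip above 0.13 m), for 0.1 s.
2. its lugs are in the slots and the sealing ring is pressed down by at least 6 mm (value of joint sealring above 0.006 m and horizontal distance between cartridge_grip and port below 0.006 m and z of cartridge_grip in the frame of port below 0.071 m), for 0.05 s.
At the end, for the whole second after the job is handed in: The cartridge is released and locked in the collar: its grip point 70 to 73.2 mm above the collar's top face (underside about 12.5 mm below it), within 5 mm of the collar's axis, upright within 3 degrees, turned 26 to 74 degrees from the port's x axis, with the sealing ring held down 2.5 to 5.5 mm (z of cartridge_grip in the frame of port between 0.07 and 0.0732 m and horizontal distance between cartridge_grip and port below 0.005 m and angle between cartridge_grip's own z axis and vertical below 0.05 rad and angle between the x axis of cartridge_grip and the x axis of port, either way round between 0.45 and 1.3 rad and value of joint sealring between 0.0025 and 0.0055 m); the robot touches nothing.
It fails at once if the cartridge is forced against the extractor with more than 60 N (contact force between cartridge and extractor above 60 N).
It fails at once if another thing on the bench is moved by more than 20 mm (distance of any of cap, tweezers, spool_a, spool_b, flux, board, marker, driver from where it was at the start of the episode above 0.02 m).
It also fails if it takes over 72 s, if anything falls off the work surface, if the arm or the gripper's body presses on something with over 40 N, if the wrist force passes 120 N, or if a joint passes its speed limit or range.

ROBOT

A 6-joint arm with a two-finger parallel gripper is mounted at the origin on the work surface. World frame = base frame: x ahead of the robot, y to its left, z up, the work surface at z = 0. Lengths are in m, angles in rad, forces in N, time in s.
With the tool pointing down it reaches from about 0.325 to 0.775 m from the base axis. Payload 9.3 kg.
Tool frame: the origin (TCP) lies midway between the tips of the shut fingers; the grasp point (between the pads) lies 19 mm behind it; z points along the fingers, y is the line along which they close (so a half turn about z gives the same grasp; the last joint's range is limited). The gripper opens to 85 mm and grips with 20 to 120 N. Pads are 22 mm wide; open, the fingers measure 114 mm over their backs; the gripper's body (76 mm by 85 mm) begins 54 mm behind the grasp point. The pads swing forward as they close: fully open they stand 13 mm farther back than shut.
Start: joints at [1.1, 0.259, 0.021, 1.334, 0, 1.418], TCP at [0.172, 0.522, 0.231] pointing down, gripper open.
Joint ranges: [-3.04, 3.04], [-0.91, 1.82], [-1.04, 1.36], [-1.92, 1.95], [-1.52, 1.45], [-3.14, 3.14]. Speed limits (rad/s): [2.22, 2.22, 2.79, 3.14, 3.14, 3.14].

INTERFACE

Orientations are given as a rotation vector (axis times angle).
In Python, from plant import robot gives the robot as it stands.
- The arm moves only by the tool apply_moves, never from a script. Its argument "commands" is a list of rows, each a list of 3 entries, a list of its own where there are three numbers: the shift along the tool's x, y, z in cm, then the turn, a rotation vector about the tool's x, y, z in degrees, then the opening, from -1 (shut) to 1 (fully open). In form: [[[x, y, z], [rx, ry, rz], jaw], ...]. A call has 1 to 5 rows; each row is the pose to reach, as a shift and turn from the pose commanded when the call began, along the tool's axes at that moment; what a row does not reach only later rows make up. A row lasts 1/10 s, in which the tool goes at most 50 mm and 8.59 degrees, less where a joint would pass 70% of its speed; a pose out of reach is approached as far as the arm can. A call with a gripper value outside its range is refused whole. The fingers move at their own pace and stop on an object; "grip_force" is the grip in N (left out, the last holds). Time passes only in rows, so rows that repeat a pose let the fingers close. It gives the time, the measured TCP pose, the force, the opening and the grip force at its end, in the units of the state.
- robot.state(): the state, without advancing time (a new reading comes with each control period).
- robot.camera(name): name is "side" or "top"; returns a dict with "image" (480x640x3 uint8, red, green, blue), "K" (3x3 intrinsics, pixels), "rvec" (rotation vector, rad) and "tvec" (3), from world to camera coordinates, as OpenCV has them. Camera axes: x right, y down, z forward; pixel columns grow to the right and rows downward; lengths in m; the calibration is good to about 2 mm. A picture is of the moment at which its call begins. There is no depth.
- robot.close_job(): hands the job in; it is judged then, once.
The state is a dict: "clock": time; "joint_positions": joint angles; "joint_velocities": joint speeds; "effort": joint torques, N m; "eef_pos": TCP position; "ee_rot": TCP orientation; "wrist_force": force on the tool from outside, world axes, zero at the start; "ft_torque": the same for the moment, N m; "grip_width": finger opening in m; "finger_force": force on a finger pad.
Only numpy, scipy, OpenCV 4.12 (cv2) and the standard library are available. Lean on these libraries where they do the work, as an engineer would, in place of code of your own. Each camera call takes 0.05 s, during which the arm holds its last target. There are 200 camera calls.

## Working session

There is one attempt and no reset: what is moved stays moved. The work goes in short steps, Python scripts to look and compute and a tool call to move; the robot and the scene stay as the last step left them, time stands still between calls to the robot, and variables do not carry over. Pictures are saved under pics/ and viewed, at most 10 in all, crops included, and the job is handed in when it is done.

Besides the shell and the picture viewer there is one more tool, called after "Call:" as name(argument=value, ...) on one line, values as JSON. apply_moves: Moves the arm, as the interface text tells. Its arguments: {"type":"object","properties":{"commands":{"type":"array"},"grip_force":{"type":"number"}},"required":["commands"]}

```bash
ls; mkdir -p pics; python3 - <<'E'
from plant import robot
import cv2,json
for n in("top","side"):
    c=robot.camera(n); cv2.imwrite(f"pics/{n}0.png",c["image"][:,:,::-1])
    print(n,c["K"],c["rvec"],c["tvec"])
print(robot.state())
E
```

```text
pics
top [[482.69310393   0.         309.47943809]
 [  0.         482.69310393 237.04278493]
 [  0.           0.           1.        ]] [ 1.97459271 -2.23896029  0.23567355] [0.07771929 0.54846605 1.09590737]
side [[523.38628396   0.         320.04456442]
 [  0.         523.38628396 242.03972383]
 [  0.           0.           1.        ]] [ 2.00955668 -0.52265108  0.29127324] [-0.44596978  0.22372351  0.91538577]
{'clock': 0.1, 'joint_positions': array([1.10038844e+00, 2.59121815e-01, 2.08203005e-02, 1.33370545e+00,
       4.19994874e-06, 1.41819223e+00]), 'joint_velocities': array([ 0.00101926, -0.00104345,  0.001309  , -0.0001582 , -0.00137843,
       -0.00013036]), 'effort': array([ 4.14268405e-03, -5.56694770e+01,  3.45071840e+01,  1.16391972e-02,
       -1.90277469e-04, -1.59252784e-05]), 'eef_pos': array([0.17174954, 0.52221951, 0.23072745]), 'ee_rot': array([-4.97047452e-01, -3.10164289e+00,  1.80790096e-03]), 'wrist_force': array([ 0.28260554, -1.08260789, -0.2235658 ]), 'ft_torque': array([ 0.05430867, -0.00663505, -0.01129165]), 'finger_force': 0.0, 'grip_width': 0.08555764642158765}
```

View pics/top0.png

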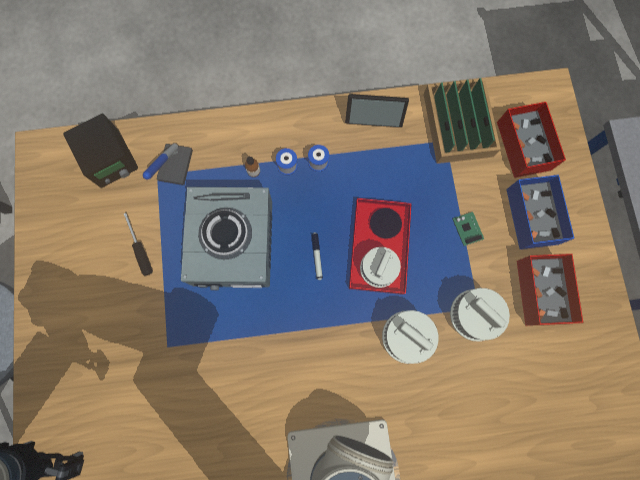

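View pics/side0.png

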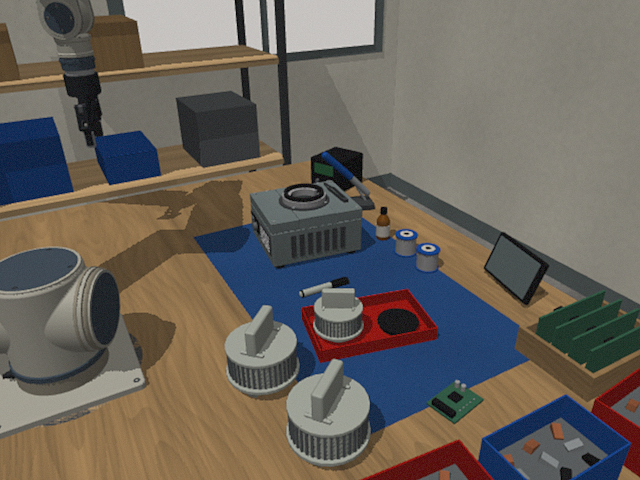

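Top view: three cartridge-like things, at (381,266) in the red tray, (410,337) and (480,314) on the bench. The tray one is the smallest and stands in the tray, so it fits the description. The collar is at (226,232). I'll confirm with an enlarged crop.

```bash
cat > h.py <<'E'
import numpy as np,cv2
from plant import robot
def cam(n):
    c=robot.camera(n); c["R"]=cv2.Rodrigues(np.array(c["rvec"]))[0]; c["t"]=np.array(c["tvec"]).ravel(); return c
def ray(c,uv,z):
    uv=np.atleast_2d(uv).astype(float)
    d=np.c_[uv,np.ones(len(uv))]@np.linalg.inv(c["K"]).T@c["R"]; o=-c["R"].T@c["t"]
    return o+d*((z-o[2])/d[:,2])[:,None]
def proj(c,p):
    q=np.atleast_2d(p)@c["R"].T+c["t"]; q=q@c["K"].T; return q[:,:2]/q[:,2:]
E
python3 - <<'E'
from h import *
c=cam("top");im=c["image"]
a=cv2.resize(im[225:305,340:420],(400,400),interpolation=cv2.INTER_CUBIC)
b=cv2.resize(im[192:272,186:266],(400,400),interpolation=cv2.INTER_CUBIC)
cv2.imwrite("pics/crop1.png",np.hstack([a,b])[:,:,::-1])
for n,uv,z in [("cart",(381,266),.064),("barTop",(381,262),.101),("big1",(410,337),.09),("big2",(480,314),.09),("collar",(226,232),.136)]: print(n,ray(c,uv,z))
for n,q in [("ext",[(188,188),(269,187),(268,281),(183,281)])]: print(ray(c,q,.12))
E
```

```text
cart [[ 0.46261866 -0.14950986  0.064     ]]
barTop [[ 0.46662994 -0.14496312  0.101     ]]
big1 [[ 0.29320061 -0.18441943  0.09      ]]
big2 [[ 0.32358041 -0.3487158   0.09      ]]
collar [[0.57218485 0.19416311 0.136     ]]
[[0.69174511 0.27503532 0.12      ]
 [0.67039208 0.08819341 0.12      ]
 [0.45306943 0.11370956 0.12      ]
 [0.47674095 0.30144547 0.12      ]]
```

View pics/crop1.png

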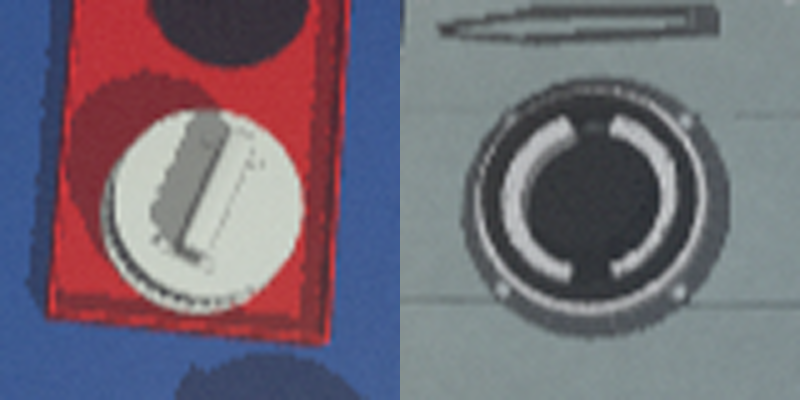

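Left half: the tray cartridge, disc centred near crop (208,210), with its bar running from (245,130) to (195,255). Right half: the collar, with slot gaps at about crop (592,125) and (592,270). The gaps are visible, so I'll measure the slot angle as well.

```bash
python3 - <<'E'
from h import *
c=cam("top");im=c["image"];g=cv2.cvtColor(im,cv2.COLOR_RGB2GRAY)
print("camC",-c["R"].T@c["t"], "nadir px",proj(c,[(-c["R"].T@c["t"])*[1,1,0]]))
q=np.array([(228,125),(182,245),(262,140),(210,265)])/5+[340,225]-.4
p=ray(c,q,.101);print("bar",p, p.mean(0),np.linalg.norm(p[0]-p[1]),np.linalg.norm(p[0]-p[2]),np.linalg.norm(p[1]-p[3]))
# disc: white+shadow mask in tray: fit circle to non-red boundary on rectified plane z=.064
hs=cv2.cvtColor(im,cv2.COLOR_RGB2HSV)
m=((hs[...,1]<60)&(hs[...,2]>90)).astype(np.uint8); 
n,l,s,ce=cv2.connectedComponentsWithStats(m[225:300,350:415]); i=1+np.argmax(s[1:,4]); print(s[i],ce[i])
mm=cv2.morphologyEx((l==i).astype(np.uint8),cv2.MORPH_CLOSE,np.ones((9,9)))
k=max(cv2.findContours(mm,0,1)[0],key=len)[:,0]+[350,225]
w=ray(c,k,.064);A=np.c_[2*w[:,:2],np.ones(len(w))]
def circ(w):
    r=np.ones(len(w),bool)
    for _ in range(5):
        A=np.c_[2*w[:,:2],np.ones(len(w))];x=np.linalg.lstsq(A[r],(w[r,:2]**2).sum(1),rcond=None)[0];R=np.sqrt(x[2]+x[0]**2+x[1]**2)
        e=abs(np.hypot(*(w[:,:2]-x[:2]).T)-R); r=e<max(.0015,0)
        if r.sum()<10: break
    return x[:2],R,r.sum()
print("disc",circ(w),len(w))
# rectify collar at z=.136 about guess, 0.25mm px
C=np.array([.572,.194]);S=4000;N=480
P=np.array([[C[0]-.06,C[1]-.06,.136],[C[0]+.06,C[1]-.06,.136],[C[0]+.06,C[1]+.06,.136],[C[0]-.06,C[1]+.06,.136]])
H=cv2.getPerspectiveTransform(proj(c,P).astype(np.float32),np.float32([[0,0],[N,0],[N,N],[0,N]]))
rc=cv2.warpPerspective(im,H,(N,N),flags=cv2.INTER_CUBIC)   # col=+x,row=+y
cv2.imwrite("pics/rect.png",rc[:,:,::-1])
# rectify cartridge bar z=.101
C=np.array([.466,-.147]);P=np.array([[C[0]-.06,C[1]-.06,.101],[C[0]+.06,C[1]-.06,.101],[C[0]+.06,C[1]+.06,.101],[C[0]-.06,C[1]+.06,.101]])
H=cv2.getPerspectiveTransform(proj(c,P).astype(np.float32),np.float32([[0,0],[N,0],[N,N],[0,N]]))
rb=cv2.warpPerspective(im,H,(N,N),flags=cv2.INTER_CUBIC).astype(float)
rb=np.clip((rb-150)*2.2,0,255).astype(np.uint8)
cv2.imwrite("pics/rect2.png",np.hstack([cv2.resize(rc,(400,400)),cv2.resize(rb,(400,400))])[:,:,::-1])
E
```

```text
camC [0.30806126 0.03219371 1.18824664] nadir px [[312.58958478 342.60434022]]
bar [[ 0.49383533 -0.15897385  0.101     ]
 [ 0.44175259 -0.12958915  0.101     ]
 [ 0.48498502 -0.17328779  0.101     ]
 [ 0.43116137 -0.1407474   0.101     ]] [ 0.46293358 -0.15064955  0.101     ] 0.05980027389989695 0.0168290471074941 0.015384421805599863
[  10   22   41   41 1260] [30.0484127  41.65238095]
disc (array([ 0.46181085, -0.14613967]), np.float64(0.0469917678166329), np.int64(72)) 111
```

View pics/rect2.png

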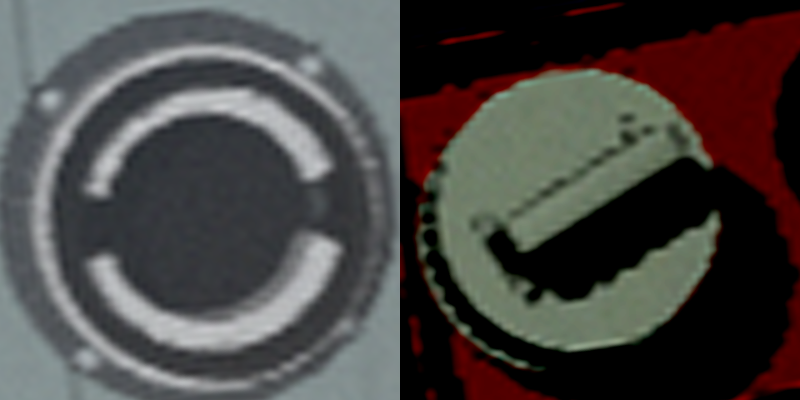

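Rectified views (0.3 mm/px, columns +x, rows +y). The collar centre is at about (213,217), with slot gaps at (98,226) and (329,207), so the slots lie at about -4.7° in world. The bar centre is at about (594,190) and its direction is about -29°. I'll refine the collar fit and work out the approach.

```bash
cat >> h.py <<'E'
from scipy.spatial.transform import Rotation as Ro
def down(yaw): # tool y at yaw deg, z down
    a=np.radians(yaw);y=np.array([np.cos(a),np.sin(a),0]);z=np.array([0,0,-1.]);return np.c_[np.cross(y,z),y,z]
def go(p,yaw):
    s=robot.state();R=Ro.from_rotvec(s["ee_rot"]).as_matrix()
    print("shift cm",np.round(R.T@(np.array(p)-s["eef_pos"])*100,2),"turn deg",np.round(np.degrees(Ro.from_matrix(R.T@down(yaw)).as_rotvec()),2))
def st():
    s=robot.state();R=Ro.from_rotvec(s["ee_rot"]).as_matrix()
    print(round(s["clock"],2),s["eef_pos"].round(4),"yawy",np.degrees(np.arctan2(R[1,1],R[0,1])).round(2),"z",R[:,2].round(3),"F",s["wrist_force"].round(1),"T",s["ft_torque"].round(2),"g",round(s["grip_width"],4),s["finger_force"],"j",s["joint_positions"].round(2))
E
python3 - <<'E'
from h import *
rc=cv2.imread("pics/rect.png");g=cv2.cvtColor(rc,cv2.COLOR_BGR2GRAY)
yy,xx=np.mgrid[:480,:480];r=np.hypot(xx-256,yy-260)
m=((g>140)&(r<172)).astype(np.uint8)
n,l,s,ce=cv2.connectedComponentsWithStats(m)
pts=[]
for i in range(1,n):
    if s[i,4]>1500:
        k=max(cv2.findContours((l==i).astype(np.uint8),0,1)[0],key=len)[:,0].astype(float)
        print(s[i],len(k)); pts.append(k)
P=np.vstack(pts);rr=np.hypot(P[:,0]-256,P[:,1]-260)
o=P[rr>140]
A=np.c_[2*o,np.ones(len(o))];x=np.linalg.lstsq(A,(o**2).sum(1),rcond=None)[0];R=np.sqrt(x[2]+x[0]**2+x[1]**2)
print("outer c",x[:2],"R mm",R/4,"world",[.572-.06+x[0]/4000,.194-.06+x[1]/4000], "res",np.std(np.hypot(*(o-x[:2]).T)-R)/4)
# slot angles at r 33..37mm
for rad in (34,35.5,37):
    th=np.arange(0,360,.5);a=np.radians(th)
    v=cv2.remap(g,(x[0]+4*rad*np.cos(a)).astype(np.float32)[None],(x[1]+4*rad*np.sin(a)).astype(np.float32)[None],1)[0]>130
    e=th[np.flatnonzero(v!=np.roll(v,1))];print(rad,e)
c=cam("top");im=c["image"]
go([.463,-.150,.231],60.5)
E
```

```text
[ 107  107  288  126 8858] 675
[  111   285   295   133 11305] 695
outer c [255.11452356 263.11625551] R mm 38.3636722667803 world [np.float64(0.5757786308904959), np.float64(0.19977906387827918)] res 0.782819125009633
34 [ 10.  161.5 193.  338.5]
35.5 [ 10.5 161.5 192.5 337.5]
37 [ 11.  161.5 193.  337. ]
shift cm [-4.867e+01 -5.477e+01  3.000e-02] turn deg [-0.04 -0.   11.29]
```

Call:
apply_moves(commands=[[[-9.7,-11,0],[0,0,2.3],1],[[-19.5,-22,0],[0,0,4.5],1],[[-29.2,-32.9,0],[0,0,6.8],1],[[-38.9,-43.8,0],[0,0,9],1],[[-48.7,-54.8,0],[0,0,11.3],1]], grip_force=80)

```text
clock: 0.75
eef_pos: [0.2712, 0.2912, 0.2313]
ee_rot: [0.801, 3.037, 0.0]
wrist_force: [1.6, 0.5, 0.3]
grip_width: 0.0853
finger_force: 0.0
```

```bash
python3 -c "
from h import *
st();go([.463,-.150,.2],60.5)"
```

```text
0.75 [0.2712 0.2912 0.2313] yawy 60.45 z [ 0.  0. -1.] F [1.6 0.5 0.3] T [ 0.03 -0.06  0.05] g 0.0853 0.0 j [ 0.61 -0.   -0.29  1.28 -0.    1.13]
shift cm [-38.45 -28.92   3.13] turn deg [ 0.02  0.02 -0.05]
```

Call:
apply_moves(commands=[[[-38.4,-28.9,1],[0,0,0],1],[[-38.4,-28.9,1],[0,0,0],1],[[-38.4,-28.9,1],[0,0,0],1],[[-38.4,-28.9,1],[0,0,0],1],[[-38.4,-28.9,1],[0,0,0],1]])

```text
clock: 1.25
eef_pos: [0.3711, 0.0617, 0.2263]
ee_rot: [0.8, 3.037, 0.0]
wrist_force: [1.2, 0.2, -0.8]
grip_width: 0.0852
finger_force: 0.0
```

```bash
python3 -c "
from h import *
st();go([.463,-.150,.15],60.5)"
```

```text
1.25 [0.3711 0.0617 0.2263] yawy 60.48 z [ 0.001  0.    -1.   ] F [ 1.2  0.2 -0.8] T [ 0.07 -0.07  0.03] g 0.0852 0.0 j [-0.06 -0.04 -0.34  1.27  0.    0.46]
shift cm [-18.43 -13.9    7.64] turn deg [ 0.03  0.05 -0.02]
```

Call:
apply_moves(commands=[[[-18.4,-13.9,3],[0,0,0],1],[[-18.4,-13.9,4],[0,0,0],1],[[-18.4,-13.9,5],[0,0,0],1],[[-18.4,-13.9,7.6],[0,0,0],1],[[-18.4,-13.9,7.6],[0,0,0],1]])

```text
clock: 1.75
eef_pos: [0.463, -0.1501, 0.1493]
ee_rot: [0.801, 3.037, -0.0]
wrist_force: [0.7, 0.7, 0.6]
grip_width: 0.0855
finger_force: 0.0
```

Call:
apply_moves(commands=[[[0,0,0],[0,0,0],1],[[0,0,0],[0,0,0],1]])

```text
clock: 1.95
eef_pos: [0.4621, -0.1483, 0.1492]
ee_rot: [-0.802, -3.035, -0.001]
wrist_force: [0.8, 0.2, -0.4]
grip_width: 0.0854
finger_force: 0.0
```

```bash
python3 -c "
from h import *
st();go([.463,-.150,.069],60.5)
a=cam('side')['image'];b=cam('top')['image']
cv2.imwrite('pics/near.png',np.hstack([cv2.resize(a[230:370,250:450],None,fx=2,fy=2),cv2.resize(b[190:330,310:450],None,fx=2,fy=2)])[:,:,::-1])"
```

```text
1.95 [ 0.4621 -0.1483  0.1492] yawy 60.39 z [-0.002  0.001 -1.   ] F [ 0.8  0.2 -0.4] T [0.   0.01 0.06] g 0.0854 0.0 j [-0.48  0.19 -0.28  1.1   0.    0.03]
shift cm [-0.19 -0.1   8.02] turn deg [ 0.   -0.14 -0.11]
```

View pics/near.png

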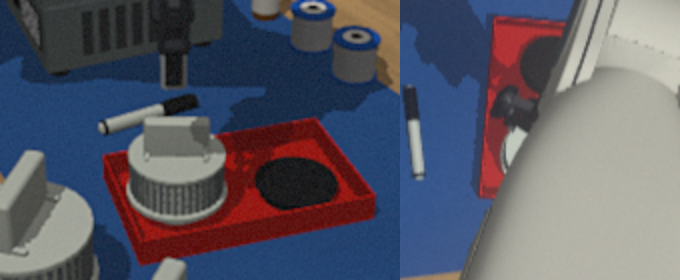

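Side crop: the gripper is at crop (173,60), above the bar at (178,135). I'll check that against the projection.

```bash
python3 -c "
from h import *
c=cam('side');s=robot.state();p=s['eef_pos'];y=down(60.5)[:,1]
print(proj(c,[p,p+y*.043+[0,0,.013],p-y*.043+[0,0,.013],[.463,-.15,.101]]))
bar=np.array([.463,-.15,.101]);x=down(60.5)[:,0]
print('bar ends',proj(c,[bar+x*.03,bar-x*.03]), 'crop', )
print((proj(c,[bar+x*.03,bar-x*.03,bar])-[250,230])*2)
"
```

```text
[[335.89402067 265.06358638]
 [335.61674713 246.84514724]
 [336.17548235 271.52273372]
 [337.05880433 289.49252842]]
bar ends [[320.42035257 289.56912607]
 [353.71934979 289.41582906]] crop
[[140.84070513 119.13825214]
 [207.43869957 118.83165812]
 [174.11760866 118.98505684]]
```

The projection matches (near finger tip at (336,271), as seen). The bar sits about 1 mm further along its length. Descending.

Call:
apply_moves(commands=[[[-0.3,-0.1,2.5],[0,0,0],1],[[-0.3,-0.1,5],[0,0,0],1],[[-0.3,-0.1,7],[0,0,0],1],[[-0.3,-0.1,7.9],[0,0,0],1],[[-0.3,-0.1,7.9],[0,0,0],1]])

```text
clock: 2.6
eef_pos: [0.4643, -0.1493, 0.071]
ee_rot: [-0.798, -3.038, -0.0]
wrist_force: [-0.3, 0.3, 1.4]
grip_width: 0.0856
finger_force: 0.0
```

Call:
apply_moves(commands=[[[0,0,0],[0,0,0],0],[[0,0,0],[0,0,0],-0.4],[[0,0,0],[0,0,0],-1],[[0,0,0],[0,0,0],-1],[[0,0,0],[0,0,0],-1]], grip_force=80)

```text
clock: 3.1
eef_pos: [0.4647, -0.1503, 0.0713]
ee_rot: [0.8, 3.038, -0.0]
wrist_force: [2.0, 3.1, -0.8]
grip_width: 0.0129
finger_force: 71.0
```

Call:
apply_moves(commands=[[[0,0,0],[0,0,0],-1],[[0,0,0],[0,0,0],-1],[[0,0,0],[0,0,0],-1],[[0,0,0],[0,0,0],-1],[[0,0,0],[0,0,0],-1]])

```text
clock: 3.6
eef_pos: [0.4648, -0.1502, 0.0714]
ee_rot: [0.8, 3.037, -0.0]
wrist_force: [-0.2, -0.6, 5.8]
grip_width: 0.0124
finger_force: 78.0
```

```bash
python3 -c "
from h import *
st()"
```

```text
3.6 [ 0.4648 -0.1502  0.0714] yawy 60.49 z [ 0. -0. -1.] F [-0.2 -0.6  5.8] T [0.11 0.11 0.05] g 0.0124 77.95091986656189 j [-0.48  0.26 -0.41  0.9   0.    0.03]
```

Gripped (12.4 mm, 78 N). Lifting.

Call:
apply_moves(commands=[[[0,0,-3],[0,0,0],-1],[[0,0,-7],[0,0,0],-1],[[0,0,-12],[0,0,0],-1],[[0,0,-16],[0,0,0],-1],[[0,0,-18],[0,0,0],-1]])

```text
clock: 4.1
eef_pos: [0.4651, -0.1504, 0.2542]
ee_rot: [0.799, 3.035, -0.001]
wrist_force: [0.4, -0.2, -3.1]
grip_width: 0.0128
finger_force: 78.7
```

Call:
apply_moves(commands=[[[0,0,0],[0,0,0],-1],[[0,0,0],[0,0,0],-1]])

```text
clock: 4.3
eef_pos: [0.4643, -0.15, 0.2498]
ee_rot: [-0.8, -3.037, -0.0]
wrist_force: [1.0, 0.4, -2.6]
grip_width: 0.0128
finger_force: 78.7
```

```bash
python3 -c "
from h import *
st();go([.5758,.1995,.25],85.6)"
```

```text
4.3 [ 0.4643 -0.15    0.2498] yawy 60.49 z [-0.001  0.001 -1.   ] F [ 1.   0.4 -2.6] T [-0.05 -0.    0.07] g 0.0128 78.66533875465393 j [-0.48  0.15 -0.08  1.35 -0.    0.03]
shift cm [ 7.510e+00  3.591e+01 -1.000e-02] turn deg [ 1.000e-02 -8.000e-02 -2.511e+01]
```

Call:
apply_moves(commands=[[[1,5,0],[0,0,-4],-1],[[2,10,0],[0,0,-8],-1],[[3.1,15,0],[0,0,-12],-1],[[4.2,20,0],[0,0,-16],-1],[[5.2,25,0],[0,0,-20],-1]])

```text
clock: 4.8
eef_pos: [0.5402, 0.0899, 0.2486]
ee_rot: [-0.256, -3.127, 0.001]
wrist_force: [0.3, -1.1, -2.9]
grip_width: 0.0131
finger_force: 79.1
```

```bash
python3 -c "
from h import *
st();go([.5758,.1995,.25],85.6)"
```

```text
4.8 [0.5402 0.0899 0.2486] yawy 80.65 z [-0.004 -0.    -1.   ] F [ 0.3 -1.1 -2.9] T [-0.09 -0.08  0.01] g 0.0131 79.07899618148804 j [ 0.01  0.25  0.06  1.38 -0.    0.18]
shift cm [-1.73 11.39 -0.16] turn deg [-0.04 -0.21 -4.95]
```

Call:
apply_moves(commands=[[[-0.8,5,-0.1],[0,0,-2.5],-1],[[-1.6,9,-0.1],[0,0,-5],-1],[[-1.7,11.2,-0.1],[0,0,-5],-1],[[-1.7,11.2,-0.1],[0,0,-5],-1],[[-1.7,11.2,-0.1],[0,0,-5],-1]])

```text
clock: 5.3
eef_pos: [0.5754, 0.1958, 0.2496]
ee_rot: [-0.122, -3.135, 0.002]
wrist_force: [0.2, 0.3, -2.6]
grip_width: 0.0131
finger_force: 79.1
```

```bash
python3 - <<'E'
from h import *
st();go([.5758,.1995,.25],85.6)
c=cam('side');d=cam('top');p=robot.state()['eef_pos']
print(proj(c,[p,[p[0],p[1],p[2]-.068],[.5758,.1995,.136]]),proj(d,[p,[.5758,.1995,.136]]))
a=cv2.resize(c["image"][120:270,230:380],(450,450),interpolation=2);b=cv2.resize(d["image"][150:300,160:280],(360,450),interpolation=2)
cv2.imwrite('pics/over.png',np.hstack([a,b[:,:350]])[:,:,::-1])
E
```

```text
5.3 [0.5754 0.1958 0.2496] yawy 85.55 z [-0.004 -0.001 -1.   ] F [ 0.2  0.3 -2.6] T [-0.01 -0.07 -0.07] g 0.0131 79.1282594203949 j [ 0.19  0.36  0.21  1.43 -0.    0.27]
shift cm [-0.01  0.38 -0.04] turn deg [-0.08 -0.22 -0.05]
[[303.31031492 147.58692501]
 [304.20704538 175.79013404]
 [303.95748501 193.68313797]] [[215.54781946 217.58594273]
 [223.48686123 230.73174463]]
```

View pics/over.png

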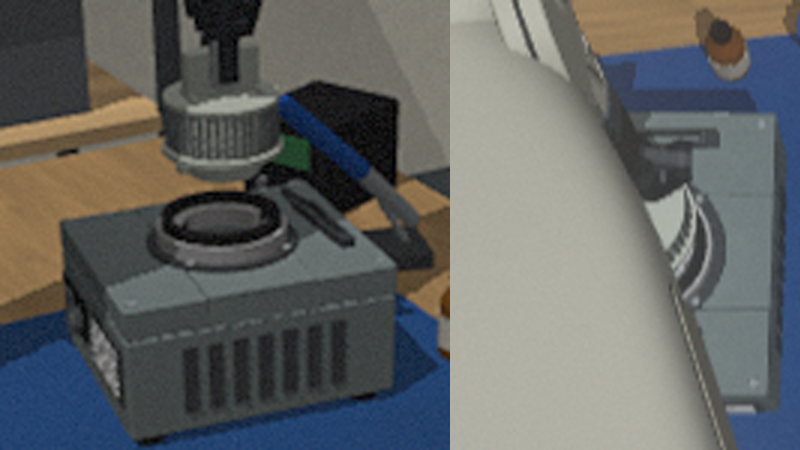

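Side crop: the cartridge flange spans x=161–284 (mid 222.5) and the black ring spans 162–282, so they line up sideways. I'll get the ring centre from the side ray as a second check.

```bash
python3 - <<'E'
from h import *
c=cam('side');st()
for q in ([304,191.7],[304,190.7]): print(ray(c,q,.145))
im=c["image"];g=cv2.cvtColor(im,cv2.COLOR_RGB2GRAY)
m=np.zeros_like(g);m[178:206,278:330]=(g[178:206,278:330]<58)
n,l,s,ce=cv2.connectedComponentsWithStats(m);i=1+np.argmax(s[1:,4]);print(s[i])
k=cv2.convexHull(np.argwhere(l==i)[:,::-1].astype(np.int32))[:,0];e=cv2.fitEllipse(k.astype(np.float32));print(e,ray(c,e[0],.145))
w=ray(c,k,.145);A=np.c_[2*w[:,:2],np.ones(len(w))];x=np.linalg.lstsq(A,(w[:,:2]**2).sum(1),rcond=None)[0];print(x[:2],np.sqrt(x[2]+x[0]**2+x[1]**2))
go([.5758,.1995,.217],85.6)
E
```

```text
5.45 [0.5758 0.1946 0.2514] yawy 85.42 z [-0.001 -0.    -1.   ] F [ 0.5  0.3 -2.2] T [-0.01 -0.03  0.03] g 0.0127 79.14915561676025 j [ 0.19  0.36  0.21  1.43 -0.    0.27]
[[0.57187314 0.19100064 0.145     ]]
[[0.57464957 0.19643206 0.145     ]]
[284 178  40  24 406]
((305.2061767578125, 190.05618286132812), (22.817258834838867, 42.62428283691406), 78.84252166748047) [[0.57891343 0.19848707 0.145     ]]
[0.5836673  0.19913046] 0.061840560832617894
shift cm [0.03 0.49 3.44] turn deg [-0.03 -0.07 -0.18]
```

Call:
apply_moves(commands=[[[0.1,0.3,1.5],[0,0,-0.2],-1],[[0.1,0.3,3],[0,0,-0.2],-1],[[0.1,0.3,4.2],[0,0,-0.2],-1],[[0.1,0.3,4.2],[0,0,-0.2],-1],[[0.1,0.3,4.2],[0,0,-0.2],-1]])

```text
clock: 5.95
eef_pos: [0.5754, 0.1981, 0.2104]
ee_rot: [0.119, 3.139, -0.0]
wrist_force: [-0.2, 0.3, -1.7]
grip_width: 0.0131
finger_force: 79.0
```

```bash
python3 - <<'E'
from h import *
st();go([.575,.198,.2],85.6)
c=cam('side');a=cv2.resize(c["image"][120:240,230:390],(800,600),interpolation=2)
cv2.imwrite('pics/over2.png',a[:,:,::-1])
E
```

```text
5.95 [0.5754 0.1981 0.2104] yawy 85.65 z [ 0. -0. -1.] F [-0.2  0.3 -1.7] T [-0.02 -0.02 -0.02] g 0.0131 78.98625612258911 j [ 0.19  0.37  0.12  1.33 -0.    0.27]
shift cm [ 0.03 -0.02  1.04] turn deg [-0.    0.    0.05]
```

View pics/over2.png

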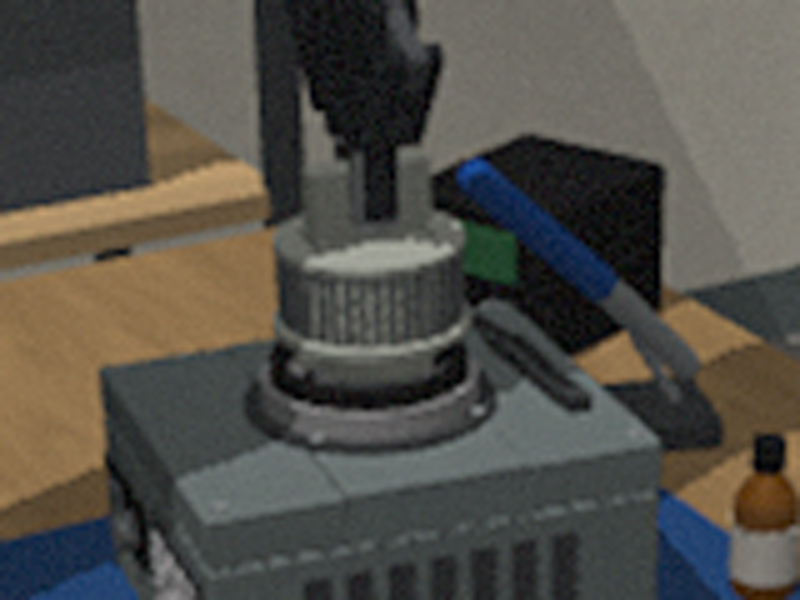

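Side crop: the cartridge hangs over the collar, flange 272–470 over the ring 272–468, so it is aligned. Descending by feel.

Call:
apply_moves(commands=[[[0,0,0.4],[0,0,0],-1],[[0,0,0.6],[0,0,0],-1],[[0,0,0.8],[0,0,0],-1],[[0,0,0.8],[0,0,0],-1],[[0,0,0.8],[0,0,0],-1]])

```text
clock: 6.5
eef_pos: [0.5753, 0.1987, 0.2021]
ee_rot: [0.118, 3.139, -0.0]
wrist_force: [-0.9, -0.1, -1.8]
grip_width: 0.0126
finger_force: 79.0
```

```bash
python3 -c "
from h import *
st()"
```

```text
6.5 [0.5753 0.1987 0.2021] yawy 85.69 z [ 0. -0. -1.] F [-0.9 -0.1 -1.8] T [ 0.01 -0.06  0.01] g 0.0126 79.02459740638733 j [ 0.19  0.37  0.11  1.31 -0.    0.27]
```

Call:
apply_moves(commands=[[[0,0,0.1],[0,0,0],-1],[[0,0,0.2],[0,0,0],-1],[[0,0,0.2],[0,0,0],-1],[[0,0,0.2],[0,0,0],-1]])

```text
clock: 6.9
eef_pos: [0.5752, 0.1986, 0.2]
ee_rot: [-0.118, -3.139, 0.0]
wrist_force: [-1.4, 0.2, -2.5]
grip_width: 0.0128
finger_force: 79.2
```

```bash
python3 -c "
from h import *
st()"
```

```text
6.9 [0.5752 0.1986 0.2   ] yawy 85.69 z [-0. -0. -1.] F [-1.4  0.2 -2.5] T [-0.04  0.25 -0.03] g 0.0128 79.19952034950256 j [0.19 0.37 0.1  1.31 0.   0.27]
```

Call:
apply_moves(commands=[[[0,0,0.1],[0,0,0],-1],[[0,0,0.1],[0,0,0],-1],[[0,0,0.1],[0,0,0],-1]])

```text
clock: 7.2
eef_pos: [0.5752, 0.1987, 0.199]
ee_rot: [-0.118, -3.139, 0.0]
wrist_force: [-1.3, 0.0, -2.3]
grip_width: 0.0129
finger_force: 79.2
```

```bash
python3 -c "
from h import *
st()"
```

```text
7.2 [0.5752 0.1987 0.199 ] yawy 85.69 z [-0. -0. -1.] F [-1.3  0.  -2.3] T [-0.06  0.34 -0.03] g 0.0129 79.22869920730591 j [0.19 0.37 0.1  1.3  0.   0.27]
```

Call:
apply_moves(commands=[[[0,0,0.1],[0,0,0],-1],[[0,0,0.1],[0,0,0],-1],[[0,0,0.1],[0,0,0],-1]])

```text
clock: 7.5
eef_pos: [0.5752, 0.1986, 0.198]
ee_rot: [-0.118, -3.139, 0.0]
wrist_force: [-0.6, 0.2, -2.2]
grip_width: 0.0128
finger_force: 79.3
```

```bash
python3 -c "
from h import *
st()"
```

```text
7.5 [0.5752 0.1986 0.198 ] yawy 85.69 z [-0. -0. -1.] F [-0.6  0.2 -2.2] T [-0.01  0.41 -0.01] g 0.0128 79.2856514453888 j [ 0.19  0.37  0.1   1.3  -0.    0.27]
```

Call:
apply_moves(commands=[[[0.05,0,0.1],[0,0,0],-1],[[0.05,0,0.2],[0,0,0],-1],[[0.05,0,0.2],[0,0,0],-1],[[0.05,0,0.2],[0,0,0],-1]])

```text
clock: 7.9
eef_pos: [0.5749, 0.1987, 0.196]
ee_rot: [0.118, 3.139, 0.0]
wrist_force: [0.3, -0.0, -2.5]
grip_width: 0.0127
finger_force: 79.1
```

```bash
python3 -c "
from h import *
st()"
```

```text
7.9 [0.5749 0.1987 0.196 ] yawy 85.69 z [ 0.  0. -1.] F [ 0.3 -0.  -2.5] T [-0.03  0.09 -0.01] g 0.0127 79.12205100059509 j [ 0.19  0.37  0.09  1.29 -0.    0.27]
```

Call:
apply_moves(commands=[[[0,0,0.1],[0,0,0],-1],[[0,0,0.1],[0,0,0],-1],[[0,0,0.1],[0,0,0],-1]])

```text
clock: 8.2
eef_pos: [0.5749, 0.1987, 0.1956]
ee_rot: [0.118, 3.139, 0.0]
wrist_force: [-2.0, -1.0, 3.8]
grip_width: 0.0126
finger_force: 80.2
```

```bash
python3 -c "
from h import *
st()"
```

```text
8.2 [0.5749 0.1987 0.1956] yawy 85.69 z [ 0.001  0.    -1.   ] F [-2.  -1.   3.8] T [-0.18  0.44  0.02] g 0.0126 80.18679857254028 j [ 0.19  0.37  0.09  1.29 -0.    0.27]
```

The rise of about 6 N at about 8.8 mm depth matches first touch of the ring, so the lugs are in the slots. Pressing on.

Call:
apply_moves(commands=[[[0,0,0.1],[0,0,0],-1],[[0,0,0.2],[0,0,0],-1],[[0,0,0.3],[0,0,0],-1],[[0,0,0.3],[0,0,0],-1]])

```text
clock: 8.6
eef_pos: [0.575, 0.1986, 0.1928]
ee_rot: [0.118, 3.138, 0.0]
wrist_force: [-3.1, -2.2, 7.7]
grip_width: 0.0131
finger_force: 80.7
```

```bash
python3 -c "
from h import *
st()"
```

```text
8.6 [0.575  0.1986 0.1928] yawy 85.69 z [ 0.001  0.    -1.   ] F [-3.1 -2.2  7.7] T [-0.23  0.59  0.05] g 0.0131 80.65961837768555 j [ 0.19  0.37  0.09  1.29 -0.    0.27]
```

Call:
apply_moves(commands=[[[0,0,0.1],[0,0,0],-1],[[0,0,0.2],[0,0,0],-1],[[0,0,0.2],[0,0,0],-1],[[0,0,0.2],[0,0,0],-1]])

```text
clock: 9.0
eef_pos: [0.575, 0.1987, 0.1912]
ee_rot: [0.118, 3.138, 0.0]
wrist_force: [-3.4, -1.6, 10.2]
grip_width: 0.0127
finger_force: 80.9
```

```bash
python3 -c "
from h import *
st()"
```

```text
9.0 [0.575  0.1987 0.1912] yawy 85.69 z [ 0.002  0.    -1.   ] F [-3.4 -1.6 10.2] T [-0.22  0.71 -0.01] g 0.0127 80.92594385147095 j [ 0.19  0.37  0.08  1.28 -0.    0.27]
```

Call:
apply_moves(commands=[[[0.06,-0.03,0.1],[0,0,0],-1],[[0.06,-0.03,0.2],[0,0,0],-1],[[0.06,-0.03,0.3],[0,0,0],-1],[[0.06,-0.03,0.35],[0,0,0],-1],[[0.06,-0.03,0.35],[0,0,0],-1]])

```text
clock: 9.5
eef_pos: [0.575, 0.1986, 0.1885]
ee_rot: [0.118, 3.136, 0.001]
wrist_force: [-3.2, -0.3, 13.6]
grip_width: 0.0128
finger_force: 81.7
```

```bash
python3 -c "
from h import *
st()"
```

```text
9.5 [0.575  0.1986 0.1885] yawy 85.69 z [ 0.004  0.001 -1.   ] F [-3.2 -0.3 13.6] T [-0.17  0.72 -0.01] g 0.0128 81.7188549041748 j [0.19 0.37 0.08 1.27 0.   0.27]
```

Call:
apply_moves(commands=[[[0.03,0,0.1],[0,0,0],-1],[[0.03,0,0.15],[0,0,0],-1],[[0.03,0,0.15],[0,0,0],-1],[[0.03,0,0.15],[0,0,0],-1]])

```text
clock: 9.9
eef_pos: [0.5749, 0.1986, 0.1873]
ee_rot: [0.118, 3.135, 0.001]
wrist_force: [-2.0, -1.4, 16.6]
grip_width: 0.0128
finger_force: 82.0
```

```bash
python3 -c "
from h import *
st()"
```

```text
9.9 [0.5749 0.1986 0.1873] yawy 85.69 z [ 0.004  0.001 -1.   ] F [-2.  -1.4 16.6] T [-0.21  0.58 -0.05] g 0.0128 81.99007630348206 j [ 0.19  0.37  0.07  1.27 -0.    0.27]
```

Call:
apply_moves(commands=[[[0,0,-0.05],[0,0,3],-1],[[0,0,-0.05],[0,0,6],-1],[[0,0,-0.05],[0,0,9],-1],[[0,0,-0.05],[0,0,12],-1],[[0,0,-0.05],[0,0,15],-1]])

```text
clock: 10.4
eef_pos: [0.5749, 0.1989, 0.1878]
ee_rot: [0.528, 3.093, 0.003]
wrist_force: [-2.1, 0.1, 15.2]
grip_width: 0.0126
finger_force: 82.0
```

```bash
python3 -c "
from h import *
st()"
```

```text
10.4 [0.5749 0.1989 0.1878] yawy 70.63 z [ 0.004  0.001 -1.   ] F [-2.1  0.1 15.2] T [0.01 0.52 0.55] g 0.0126 81.95575475692749 j [0.2  0.37 0.07 1.27 0.   0.53]
```

Call:
apply_moves(commands=[[[0,0,0],[0,0,3],-1],[[0,0,0],[0,0,6],-1],[[0,0,0],[0,0,6],-1],[[0,0,0],[0,0,6],-1]])

```text
clock: 10.8
eef_pos: [0.5748, 0.199, 0.1877]
ee_rot: [0.686, 3.062, 0.004]
wrist_force: [-2.5, 1.1, 15.0]
grip_width: 0.0128
finger_force: 81.9
```

```bash
python3 - <<'E'
from h import *
st()
c=cam('side');cv2.imwrite('pics/tw.png',cv2.resize(c["image"][120:240,230:390],(800,600),interpolation=2)[:,:,::-1])
E
```

```text
10.8 [0.5748 0.199  0.1877] yawy 64.73 z [ 0.004  0.001 -1.   ] F [-2.5  1.1 15. ] T [0.1  0.54 0.21] g 0.0128 81.90915584564209 j [0.2  0.37 0.07 1.27 0.   0.64]
```

View pics/tw.png

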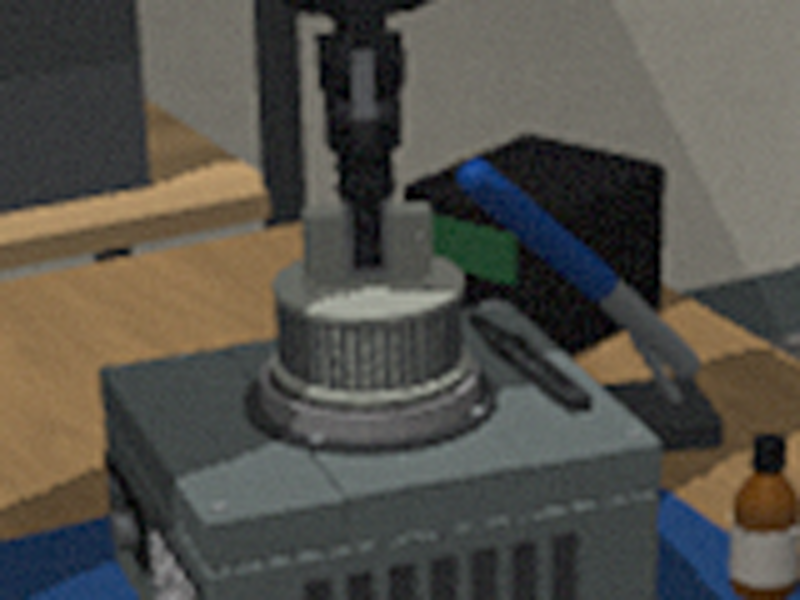

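The cartridge is fully down and the bar has turned with the gripper. The torque is level, so it is turning freely under the ledge.

Call:
apply_moves(commands=[[[0,0,0],[0,0,5],-1],[[0,0,0],[0,0,10],-1],[[0,0,0],[0,0,15],-1],[[0,0,0],[0,0,20],-1],[[0,0,0],[0,0,23],-1]])

```text
clock: 11.35
eef_pos: [0.5749, 0.199, 0.1878]
ee_rot: [1.287, 2.862, 0.005]
wrist_force: [-2.5, 0.8, 15.4]
grip_width: 0.0128
finger_force: 81.8
```

```bash
python3 -c "
from h import *
st()"
```

```text
11.35 [0.5749 0.199  0.1878] yawy 41.56 z [ 0.004  0.001 -1.   ] F [-2.5  0.8 15.4] T [0.06 0.54 0.55] g 0.0128 81.82424426078796 j [0.2  0.37 0.07 1.27 0.   1.04]
```

Call:
apply_moves(commands=[[[0,0,0],[0,0,2],-1],[[0,0,0],[0,0,4],-1],[[0,0,0],[0,0,4],-1]])

```text
clock: 11.65
eef_pos: [0.5749, 0.199, 0.1878]
ee_rot: [1.384, 2.817, 0.005]
wrist_force: [-1.5, -0.0, 15.4]
grip_width: 0.0133
finger_force: 81.9
```

```bash
python3 -c "
from h import *
st()"
```

```text
11.65 [0.5749 0.199  0.1878] yawy 37.68 z [ 0.004  0.001 -1.   ] F [-1.5 -0.  15.4] T [0.08 0.53 0.39] g 0.0133 81.89758658409119 j [0.2  0.37 0.07 1.27 0.   1.11]
```

Call:
apply_moves(commands=[[[0,0,0],[0,0,2],-1],[[0,0,0],[0,0,2],-1],[[0,0,0],[0,0,2],-1]])

```text
clock: 11.95
eef_pos: [0.5749, 0.199, 0.1878]
ee_rot: [1.431, 2.793, 0.005]
wrist_force: [-1.8, 1.1, 15.8]
grip_width: 0.013
finger_force: 81.9
```

```bash
python3 -c "
from h import *
st()"
```

```text
11.95 [0.5749 0.199  0.1878] yawy 35.73 z [ 0.004  0.001 -1.   ] F [-1.8  1.1 15.8] T [0.07 0.51 0.3 ] g 0.013 81.88937544822693 j [0.2  0.37 0.07 1.27 0.   1.14]
```

Call:
apply_moves(commands=[[[0,0,0],[0,0,2],-1],[[0,0,0],[0,0,2],-1],[[0,0,0],[0,0,2],-1]])

```text
clock: 12.25
eef_pos: [0.5749, 0.199, 0.1878]
ee_rot: [1.48, 2.767, 0.005]
wrist_force: [-1.5, 0.3, 15.7]
grip_width: 0.013
finger_force: 81.9
```

```bash
python3 -c "
from h import *
st()"
```

```text
12.25 [0.5749 0.199  0.1878] yawy 33.73 z [ 0.004  0.001 -1.   ] F [-1.5  0.3 15.7] T [0.06 0.46 0.31] g 0.013 81.8872618675232 j [0.2  0.37 0.07 1.27 0.   1.18]
```

Call:
apply_moves(commands=[[[0,0,0],[0,0,2],-1],[[0,0,0],[0,0,2],-1],[[0,0,0],[0,0,2],-1]])

```text
clock: 12.55
eef_pos: [0.5746, 0.1989, 0.1877]
ee_rot: [1.528, 2.742, 0.004]
wrist_force: [-3.3, 0.3, 16.3]
grip_width: 0.0125
finger_force: 82.0
```

```bash
python3 -c "
from h import *
st()"
```

```text
12.55 [0.5746 0.1989 0.1877] yawy 31.75 z [ 0.004  0.001 -1.   ] F [-3.3  0.3 16.3] T [-0.14  0.63  0.52] g 0.0125 82.00827240943909 j [0.2  0.37 0.07 1.27 0.   1.21]
```

Call:
apply_moves(commands=[[[0,0,0],[0,0,2],-1],[[0,0,0],[0,0,2],-1],[[0,0,0],[0,0,2],-1]])

```text
clock: 12.85
eef_pos: [0.574, 0.1986, 0.1877]
ee_rot: [1.575, 2.716, 0.003]
wrist_force: [-6.0, -2.0, 17.2]
grip_width: 0.0126
finger_force: 82.3
```

```bash
python3 -c "
from h import *
st()"
```

```text
12.85 [0.574  0.1986 0.1877] yawy 29.76 z [ 0.003  0.    -1.   ] F [-6.  -2.  17.2] T [-0.4   1.28  0.73] g 0.0126 82.30091571807861 j [ 0.2   0.37  0.07  1.27 -0.    1.25]
```

Stop reached: torque is 0.73 N·m and climbing. I'll go back about 4° to mid-catch and ease up gently.

Call:
apply_moves(commands=[[[0,0,0],[0,0,-2],-1],[[0,0,0],[0,0,-4],-1],[[0,0,0],[0,0,-4.3],-1],[[0,0,0],[0,0,-4.3],-1]])

```text
clock: 13.25
eef_pos: [0.5745, 0.1988, 0.1876]
ee_rot: [1.474, 2.771, 0.004]
wrist_force: [-2.7, -1.0, 15.8]
grip_width: 0.0124
finger_force: 82.1
```

Call:
apply_moves(commands=[[[0,0,-0.1],[0,0,0],-1],[[0,0,-0.2],[0,0,0],-1],[[0,0,-0.3],[0,0,0],-1],[[0,0,-0.4],[0,0,0],-1],[[0,0,-0.4],[0,0,0],-1]])

```text
clock: 13.75
eef_pos: [0.5745, 0.1987, 0.1911]
ee_rot: [1.475, 2.772, 0.003]
wrist_force: [-2.7, -0.4, 10.3]
grip_width: 0.0129
finger_force: 81.4
```

```bash
python3 -c "
from h import *
st()"
```

```text
13.75 [0.5745 0.1987 0.1911] yawy 33.97 z [ 0.003  0.001 -1.   ] F [-2.7 -0.4 10.3] T [ 0.03  0.44 -0.37] g 0.0129 81.35600566864014 j [0.19 0.37 0.08 1.28 0.   1.17]
```

Call:
apply_moves(commands=[[[0,0,-0.1],[0,0,0],-1],[[0,0,-0.1],[0,0,0],-1],[[0,0,-0.1],[0,0,0],-1]])

```text
clock: 14.05
eef_pos: [0.5744, 0.1987, 0.1918]
ee_rot: [1.475, 2.772, 0.003]
wrist_force: [-1.9, -1.3, 10.3]
grip_width: 0.0129
finger_force: 81.0
```

```bash
python3 -c "
from h import *
st()"
```

```text
14.05 [0.5744 0.1987 0.1918] yawy 33.97 z [ 0.002  0.001 -1.   ] F [-1.9 -1.3 10.3] T [ 0.08  0.43 -0.36] g 0.0129 81.03579640388489 j [0.19 0.37 0.08 1.28 0.   1.17]
```

Call:
apply_moves(commands=[[[0,0,-0.1],[0,0,0],-1],[[0,0,-0.1],[0,0,0],-1],[[0,0,-0.1],[0,0,0],-1]])

```text
clock: 14.35
eef_pos: [0.5744, 0.1987, 0.1919]
ee_rot: [1.475, 2.773, 0.002]
wrist_force: [1.7, 1.3, 4.6]
grip_width: 0.0131
finger_force: 80.4
```

```bash
python3 -c "
from h import *
st()"
```

```text
14.35 [0.5744 0.1987 0.1919] yawy 33.99 z [ 0.001  0.001 -1.   ] F [1.7 1.3 4.6] T [ 0.38 -0.33 -0.44] g 0.0131 80.44706583023071 j [0.19 0.37 0.08 1.28 0.   1.17]
```

z held while the force fell: the lugs are up in the catch. Releasing.

Call:
apply_moves(commands=[[[0,0,0],[0,0,0],-0.6],[[0,0,0],[0,0,0],0],[[0,0,0],[0,0,0],0.5],[[0,0,0],[0,0,0],0.5],[[0,0,0],[0,0,0],0.5]])

```text
clock: 14.85
eef_pos: [0.5738, 0.1984, 0.1914]
ee_rot: [-1.475, -2.774, 0.0]
wrist_force: [-0.4, -0.2, 0.7]
grip_width: 0.0639
finger_force: 0.0
```

Call:
apply_moves(commands=[[[0,0,-1],[0,0,0],0.5],[[0,0,-3],[0,0,0],0.5],[[0,0,-6],[0,0,0],0.5],[[0,0,-10],[0,0,0],0.5],[[0,0,-10],[0,0,0],0.5]])

```text
clock: 15.35
eef_pos: [0.5751, 0.1987, 0.2977]
ee_rot: [1.472, 2.768, 0.008]
wrist_force: [0.1, -0.6, 0.3]
grip_width: 0.0641
finger_force: 0.0
```

```bash
python3 - <<'E'
from h import *
st()
c=cam('side');cv2.imwrite('pics/fin.png',cv2.resize(c["image"][120:240,230:390],(800,600),interpolation=2)[:,:,::-1])
E
```

```text
15.35 [0.5751 0.1987 0.2977] yawy 33.99 z [ 0.008  0.002 -1.   ] F [ 0.1 -0.6  0.3] T [ 0.04  0.01 -0.02] g 0.0641 0.0 j [ 0.19  0.35  0.32  1.53 -0.    1.17]
```

View pics/fin.png

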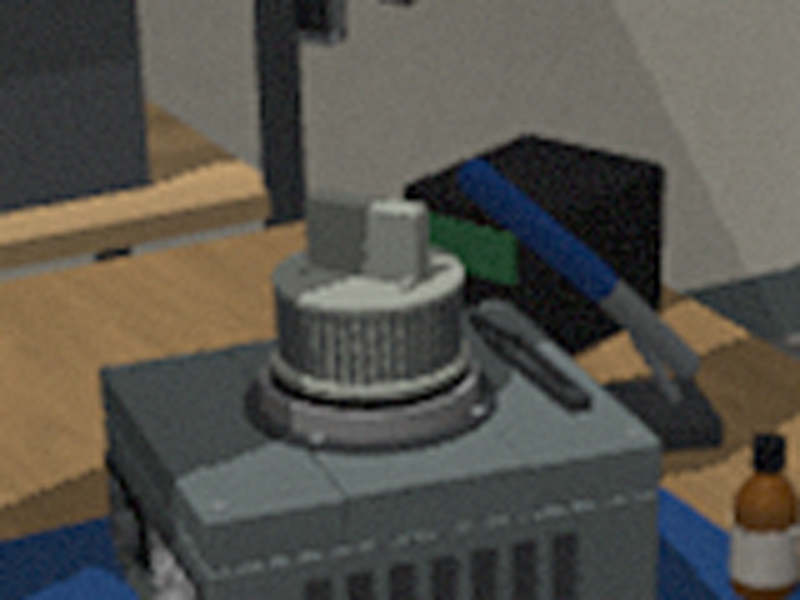

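The cartridge stands upright and low in the collar, with its bar turned, a thin strip of the ring showing and the gripper clear. Handing in.

```bash
python3 -c "
from plant import robot
print(robot.close_job())"
```

```text
the job is handed in; nothing more can be done
None
```

I fitted the filter cartridge, turned it clockwise to the stop and let it spring up into its catch, then released it and handed the job in at about 15 s; it stood upright on its own in the last picture, but no verdict came back.

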